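# Set the aperture ring of the leaning inspection camera

### The job

The seal-inspection camera on the capsule bench is to be set for the next batch: turn the slim knurled ring of its lens until the metal pointer on it stands in line with the metal tab on the fixed ring behind it, then let go and draw clear. Grip the thin ring only lightly (a squeeze of more than 25 N would jam its blades), do not touch the fixed rings on either side of it (the front barrel with the glass and the ring with the tab), and leave everything else on the bench where it stands.

Things in the scene. Friction and masses are not known exactly. Their poses are not given: they have to be found in the camera images.
- ring_center (a point): Centre of the lens's slim knurled aperture ring: on the lens axis, half-way through the ring's thickness. Black ring 54 mm across, 10 mm thick along the axis; it turns only about the lens axis. This frame's z is the lens axis, pointing out of the lens, leaning 30 degrees from vertical, roughly towards the robot. The frame turns with the ring.
- ring_mark (a point): Point at the aperture ring's pointer, a bare-metal bar 6 mm wide let into the black ring across its rim and upper face. The point lies 30 mm from the lens axis (3 mm outside the rim), at the ring's mid-thickness.
- index_mark (a point): Where ring_mark must come: 30 mm from the lens axis, level with the ring's mid-thickness, directly above (along the axis) the bare-metal tab, 6 mm wide, that sticks out 8 mm from the fixed index ring. The pointer starts 90 to 170 degrees away and is turned the shorter way round, counter-clockwise looking into the lens; the long way meets a stop.
- index_ring: Fixed ring just behind (below) the aperture ring: black flange 60 mm across, 6 mm thick, its upper face 5.5 mm below ring_center along the axis, standing out 3 mm further than the aperture ring all round, with the tab on its edge. Not to be touched. Origin: on the lens axis, 71.5 mm behind ring_center; z = lens axis.
- front_ring: The fixed front barrel with the lens glass, just in front of (above) the aperture ring: 42 mm across, from 5.5 to 27 mm above ring_center along the axis. Must not be touched. Origin and axes: on the lens axis, 71.5 mm behind ring_center; z = lens axis.
- stand: Camera's fixed stand. Origin: centre of its underside, on the table. In its frame the lens axis is (-0.5, 0, 0.866), ring_center (-0.036, 0, 0.157) m. A fixed steel rod, 8 mm thick (tip 12 mm), stands parallel to the lens axis, 50 mm from it on the stand's +x side, ending 44 mm above ring_center along the axis: fingers round the ring cannot sweep past it.
- stack: Bystander: pile of aluminium carrier rings, 42 mm across, with a blue capsule on top, 73 mm tall. Origin under its centre.
- capsule_on_carrier: Bystander: blue capsule on two aluminium carrier rings, 42 mm across, 41 mm tall. Origin under its centre.
- lens_cap: Bystander: black lens cap, 52 mm across, 10 mm tall, lying on the table.
- cleaner: Bystander: small white bottle, 44 mm across, 90 mm tall.
- driver: Bystander: screwdriver 160 mm long, lying.
- cup: Bystander: steel bowl 70 mm across, 50 mm tall.
- reject: Bystander: single blue capsule 37 mm across, 28 mm tall, standing on its flange.
- aperture_ring: The slim aperture ring itself. Origin: on the lens axis, 71.5 mm behind ring_center; z = lens axis, +y towards its pointer. Stiff to turn (about 0.26 N m) and stays where it is left; light fingers slip on it: it needs roughly 12 to 20 N from each finger, depending on the friction, and must not be squeezed with over 25 N.

How it is judged:
By the outcome, as a careful person would: the job done as asked, in the order asked, and still so for the second after the job is handed in, with the robot touching nothing.
It also fails if it takes over 58 s, if anything falls off the work surface, if the arm or the gripper's body presses on something with over 40 N, if the wrist force passes 120 N, or if a joint passes its speed limit or range.

### The arm

A 6-joint arm with a two-finger parallel gripper is mounted at the origin on the work surface. World frame = base frame: x ahead of the robot, y to its left, z up, the work surface at z = 0. Lengths are in m, angles in rad, forces in N, time in s.
With the tool pointing down it reaches from about 0.3 to 0.875 m from the base axis. Payload 6.4 kg.
Tool frame: the origin (TCP) lies midway between the tips of the shut fingers; the grasp point (between the pads) lies 19 mm behind it; z points along the fingers, y is the line along which they close (so a half turn about z gives the same grasp; the last joint's range is limited). The gripper opens to 85 mm and grips with 20 to 120 N. Pads are 22 mm wide; open, the fingers measure 114 mm over their backs; the gripper's body (76 mm by 85 mm) begins 54 mm behind the grasp point. The pads swing forward as they close: fully open they stand 13 mm farther back than shut.
Start: joints at [1.026, 0.181, 1.607, -0, 1.354, -0.206], TCP at [0.191, 0.542, 0.231] pointing down, gripper open.
Joint ranges: [-2.99, 2.99], [-0.89, 2.07], [0.3, 2.58], [-1.14, 4.28], [0, 2.63], [-3.12, 3.12]. Speed limits (rad/s): [2.57, 2.57, 3.01, 3.14, 3.14, 3.14].

### API

Orientations are given as a unit quaternion [w, x, y, z].
In Python, from bench import status, camera, ctrl gives the robot as it stands. The module is installed in compiled form; this text tells all that it offers.
- The arm moves only by the shell command python3 -m handwheel 'ROWS'. ROWS is JSON, a list that holds one entry, the list of rows, each a list of 7 numbers: the opening, from -1 (shut) to 1 (fully open), then the shift along the tool's x, y, z in cm, then the turn, a rotation vector about the tool's x, y, z in degrees. A call has 1 to 10 rows; each row is the pose to reach, as a shift and turn from the pose commanded when the call began, along the tool's axes at that moment; what a row does not reach only later rows make up. A row lasts 1/8 s, in which the tool goes at most 62.5 mm and 10.7 degrees, less where a joint would pass 70% of its speed; a pose out of reach is approached as far as the arm can. A call with a gripper value outside its range is refused whole. The fingers move at their own pace and stop on an object; the grip force is fixed at half the most. Time passes only in rows, so rows that repeat a pose let the fingers close. It gives the time, the measured TCP pose, the force, the opening and the grip force at its end, in the units of the state.
- status.get_obs(): the state, without advancing time (a new reading comes with each control period).
- camera(name): name is "scene" or "top"; returns a dict with "frame" (480x640x3 uint8, blue, green, red), "depth" (480x640 float32, m along the optical axis (not along the pixel's ray), 0 where there is no reading), "fx", "fy", "cx", "cy" (pixels), "dist" ([k1, k2, p1, p2, k3] as OpenCV has them; the pictures are not rectified), "extrinsics" (4x4, takes a point from camera to world coordinates). Camera axes: x right, y down, z forward; pixel columns grow to the right and rows downward; lengths in m; the calibration is good to about 2 mm. A picture is of the moment at which its call begins.
- ctrl.hand_in(): hands the job in; it is judged then, once.
The state is a dict: "time_s": time; "q": joint angles; "dq": joint speeds; "joint_efforts": joint torques, N m; "eef_pos": TCP position; "eef_rot": TCP orientation; "wrist_force": force on the tool from outside, world axes, zero at the start; "torque": the same for the moment, N m; "opening": opening from 0.0 (shut) to 1.0 (fully open); "grasp_force": force on a finger pad.
Only numpy, scipy, OpenCV 4.12 (cv2) and the standard library are available. Lean on these libraries where they do the work, as an engineer would, in place of code of your own. Each camera call takes 0.05 s, during which the arm holds its last target. There are 200 camera calls.

## Working session

There is one attempt and no reset: what is moved stays moved. The work goes in short steps, Python scripts to look and compute and a shell command to move; the robot and the scene stay as the last step left them, time stands still between calls to the robot, and variables do not carry over. Pictures are saved under pics/ and viewed, at most 10 in all, crops included, and the job is handed in when it is done.

```bash
mkdir -p pics
python3 - <<'E'
from bench import status,camera,ctrl
import cv2,numpy as np
print(status.get_obs())
for n in("scene","top"):
    c=camera(n);cv2.imwrite(f"pics/{n}0.png",c["frame"]);print(n,c["fx"],c["cx"],c["cy"],c["dist"],np.round(c["extrinsics"],3).tolist())
    np.savez(f"{n}0.npz",**{k:np.array(v) for k,v in c.items()})
E
```

```text
{'time_s': 0.0, 'q': array([ 1.02571126e+00,  1.81571658e-01,  1.60795649e+00,  1.37984075e-05,
        1.35381539e+00, -2.06302337e-01]), 'dq': array([ 6.95911668e-04, -7.02820906e-04,  1.13255837e-03,  4.68148686e-04,
        4.82381368e-05, -2.87555807e-05]), 'joint_efforts': array([ 6.72875613e-04, -4.44878519e+01, -3.51330900e+01, -3.05879930e-04,
        9.30382084e-03, -1.27246071e-05]), 'eef_pos': array([0.1907933 , 0.54185807, 0.23039184]), 'eef_rot': array([-3.27480884e-04,  1.68583863e-01,  9.85686925e-01, -8.11909204e-04]), 'wrist_force': array([-0.2847346 ,  0.2455851 ,  0.45574126]), 'torque': array([ 0.01110162, -0.00134428, -0.01162144]), 'grasp_force': 0.0, 'opening': 1.0004281491279623}
scene 556.0921055649733 312.0557059286966 244.49187933988517 [-0.09836129  0.          0.          0.          0.        ] [[-0.811, 0.411, -0.417, 1.078], [0.585, 0.561, -0.585, 0.842], [-0.006, -0.719, -0.695, 1.069], [0.0, 0.0, 0.0, 1.0]]
top 512.9769502763929 323.59578826218643 239.0706857460673 [-0.00035877  0.          0.          0.          0.        ] [[0.07, -0.977, 0.203, 0.28], [-0.998, -0.068, 0.014, 0.03], [-0.0, -0.203, -0.979, 1.213], [0.0, 0.0, 0.0, 1.0]]
```

View pics/scene0.png

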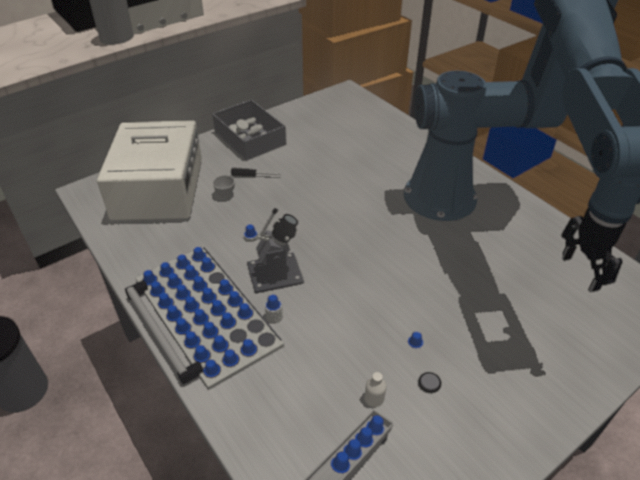

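View pics/top0.png

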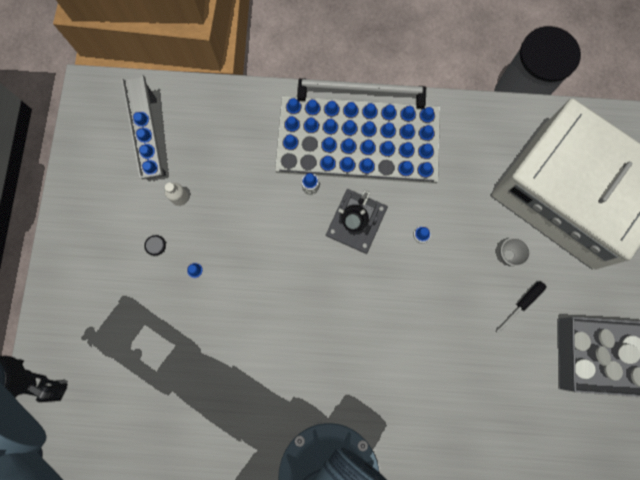

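The scene view shows the stand and lens near (275,245). In the top view the stand is near (357,220), with the lens face at (353,217) and the rod at (366,198). I'll enlarge both.

Run:
```python
import cv2,numpy as np
a=cv2.imread("pics/top0.png")[180:260,315:395];b=cv2.imread("pics/scene0.png")[200:300,235:315]
f=lambda i:cv2.resize(i,(400,int(i.shape[0]*5)),interpolation=cv2.INTER_CUBIC)
a=f(a);b=f(b);a=cv2.copyMakeBorder(a,0,100,0,0,cv2.BORDER_CONSTANT)
o=np.hstack([a,b]);o=np.clip(255*(o/255.)**.6,0,255).astype('u1');cv2.imwrite("pics/crop0.png",o)
```

```text
(no output)
```

View pics/crop0.png

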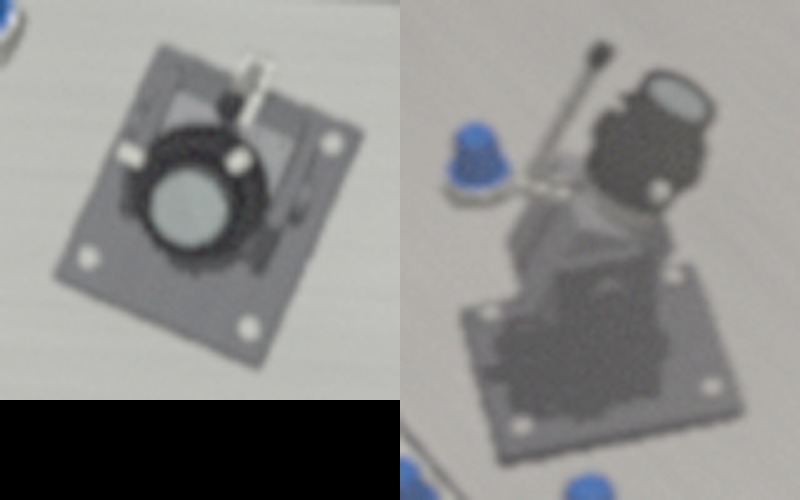

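```bash
cat > h.py <<'E'
import numpy as np,cv2
from scipy.optimize import least_squares
from scipy.spatial.transform import Rotation as R
C={n:dict(np.load(f"{n}0.npz")) for n in("top","scene")}
def proj(n,P):
    c=C[n];E=np.linalg.inv(c["extrinsics"]);K=np.array([[c["fx"],0,c["cx"]],[0,c["fy"],c["cy"]],[0,0,1.]])
    return cv2.projectPoints(np.atleast_2d(P).astype(float),cv2.Rodrigues(E[:3,:3])[0],E[:3,3],K,c["dist"])[0][:,0]
AX=np.array([-.5,0,.866]);RC=np.array([-.036,0,.157])
# in stand frame: ring basis: u=stand +x side perpendicular to the axis, v=z x u
U=np.array([.866,0,.5]);V=np.cross(AX,U)
def ringpt(r,a,z): return RC+AX*z+r*(np.cos(a)*U+np.sin(a)*V)
def world(s,P): return R.from_euler('z',s[2]).apply(np.atleast_2d(P))+[s[0],s[1],0]
E
python3 - <<'E'
from h import *
top=np.array([[163,45],[362,132],[262,368],[55,275]])/5+[315,180]-.4
sc=np.array([[460,310],[690,265],[742,410],[503,463]])
sc=(sc-[400,0])/5+[235,200]-.4
gt=np.array([189,207])/5+[315,180]-.4; gs=(np.array([678,97])-[400,0])/5+[235,200]-.4
# plate corner order in top: far-left, far-right, near-right, near-left (top image: up=+x, left=+y)
# scene corners need matching
def res(p,full=False):
    s=p[:3];a,b,t=p[3:6]
    cor=world(s,[[a,b,t],[a,-b,t],[-a,-b,t],[-a,b,t]])
    g=world(s,ringpt(0,0,.027))
    pt,ps=proj("top",cor)+p[6:8],proj("scene",cor)+p[8:10]
    m=[np.argmin(np.linalg.norm(ps-q,axis=1)) for q in sc]
    return np.r_[(pt-top).ravel(),(ps[m]-sc).ravel(),(proj("top",g)+p[6:8]-gt).ravel()*2,(proj("scene",g)+p[8:10]-gs).ravel()*2,p[6:10]*.7,(p[5]-.01)*300]
best=min((least_squares(res,[.5,-.04,y,.05,.05,.01,0,0,0,0]) for y in(-.8,-.4,0,.4)),key=lambda r:r.cost)
p=best.x;print(best.cost,p.round(4),best.fun.round(1))
np.save("p.npy",p);s=p[:3]
print("ring",world(s,RC),"axis",R.from_euler('z',s[2]).apply(AX))
for n,o in(("top",p[6:8]),("scene",p[8:10])):
    d=(np.array([315,180]) if n=="top" else np.array([155,200]))
    print(n)
    for q,l in((ringpt(.05,0,.044),"rod"),(ringpt(0,0,.005),"c")):print(l,((proj(n,world(s,q))+o-d+.4)*5).round(0))
    for a in range(0,360,15):
        a_=np.radians(a);print(a,*[((proj(n,world(s,ringpt(r,a_,z)))+o-d+.4)*5).round(0)[0] for r,z in((.024,.005),(.027,0),(.034,-.0055))])
E
```

```text
1.6093790829767745 [ 0.582  -0.0278 -0.353   0.0632  0.0543  0.0088  0.4672  0.123   0.6714
  0.2985] [-0.5 -0.3  0.6 -0.1  0.  -0.6 -0.1 -0.3 -0.1  0.5 -0.   0.3 -0.1 -0.
 -0.6 -0.5 -0.1  0.7  0.3 -0.2  0.3  0.1  0.5  0.2 -0.4]
ring [[ 0.54820241 -0.01539431  0.157     ]] axis [-0.46917303  0.17284869  0.866     ]
top
rod [[229. 108.]]
c [[197. 196.]]
0 [218. 145.] [223. 136.] [231. 119.]
15 [204. 141.] [207. 132.] [210. 113.]
30 [189. 141.] [190. 131.] [190. 113.]
45 [175. 144.] [174. 135.] [170. 118.]
60 [162. 151.] [160. 143.] [152. 127.]
75 [152. 161.] [148. 154.] [138. 141.]
90 [145. 174.] [140. 168.] [127. 159.]
105 [141. 187.] [136. 184.] [122. 178.]
120 [141. 202.] [136. 200.] [123. 198.]
135 [145. 216.] [141. 215.] [128. 218.]
150 [153. 228.] [149. 229.] [139. 236.]
165 [163. 239.] [161. 241.] [153. 250.]
180 [176. 246.] [175. 250.] [171. 261.]
195 [190. 250.] [191. 254.] [191. 266.]
210 [204. 251.] [207. 255.] [211. 267.]
225 [218. 248.] [223. 251.] [231. 263.]
240 [231. 241.] [237. 244.] [249. 253.]
255 [242. 231.] [249. 233.] [263. 240.]
270 [249. 219.] [257. 219.] [274.
[... 498 characters left out ...]
7. 174.] [665. 192.]
105 [680. 164.] [679. 176.] [680. 194.]
120 [690. 163.] [689. 175.] [693. 193.]
135 [696. 160.] [696. 171.] [702. 188.]
150 [701. 155.] [701. 165.] [708. 181.]
165 [702. 148.] [703. 158.] [710. 171.]
180 [700. 140.] [701. 149.] [708. 160.]
195 [696. 132.] [696. 139.] [701. 148.]
210 [689. 123.] [688. 130.] [691. 136.]
225 [680. 115.] [678. 121.] [679. 125.]
240 [669. 108.] [666. 113.] [664. 115.]
255 [658. 102.] [653. 107.] [648. 107.]
270 [647.  99.] [641. 102.] [632. 102.]
285 [636.  97.] [629. 100.] [618.  99.]
300 [627.  98.] [619. 101.] [605. 100.]
315 [620. 100.] [611. 104.] [595. 104.]
330 [615. 105.] [606. 110.] [588. 111.]
345 [614. 112.] [604. 117.] [586. 120.]
```

The tab stands at about 88° in the ring frame in both views. The pointer is at about 336°, so it needs about +112° counter-clockwise. I'll sweep the fingers from 33° to about 147°, away from the rod at 0°.

```bash
cat >> h.py <<'E'
def target(th,z,off=(0,0,0),s=None):
    """TCP pose on lens axis z(m) above ring_center, closing line at ring angle th (deg)"""
    p=np.load("p.npy")[:3];w=R.from_euler('z',p[2]);a=np.radians(th)
    y=w.apply(np.cos(a)*U+np.sin(a)*V);zt=-w.apply(AX);zt/=np.linalg.norm(zt);x=np.cross(y,zt)
    return world(p,RC+AX*z)[0]+np.array(off),R.from_matrix(np.c_[x,y,zt])
def rows(P,Q,o):
    r0=R.from_quat(np.roll(o["eef_rot"],-1))
    return (r0.inv().apply(P-o["eef_pos"])*100).round(2),(r0.inv()*Q).as_rotvec(degrees=True).round(1)
E
python3 - <<'E'
from h import *; from bench import status
print(*rows(*target(33,.10),status.get_obs()))
E
```

```text
[-47.23 -40.61  -1.26] [-14.8 -27.6  56.5]
```

```bash
python3 -m handwheel '[[[1,0,0,-6,0,0,0],[1,-5,-4,-10,-2,-3,6],[1,-10,-8.5,-10,-4,-7,14],[1,-15,-13,-10,-6,-11,22],[1,-20,-17,-10,-8,-15,30],[1,-25,-21,-10,-10,-19,38],[1,-30,-25,-10,-12,-22,45],[1,-35,-30,-10,-13,-25,50],[1,-41,-35,-9,-14,-27,55],[1,-45,-39,-7,-14.8,-27.6,56.5]]]'
python3 - <<'E'
from h import *; from bench import status
o=status.get_obs();print(o["q"].round(2),o["wrist_force"].round(2),*rows(*target(33,.10),o))
E
```

```text
time_s: 1.35
eef_pos: [0.4658, 0.0634, 0.312]
eef_rot: [0.247, 0.603, 0.754, 0.083]
wrist_force: [1.3, 0.7, 0.3]
opening: 1.002
grasp_force: 0.0
[ 0.   -0.45  2.09 -0.21  1.01 -0.15] [1.3  0.72 0.3 ] [-4.52 -1.4   8.65] [ 0.2  0.  -0.1]
```

```bash
python3 -m handwheel '[[[1,0,0,0,0,0,0],[1,0,0,0,0,0,0]]]'
python3 - <<'E'
from h import *; from bench import status
o=status.get_obs();print(o["q"].round(2),o["wrist_force"].round(2),*rows(*target(33,.10),o))
E
```

```text
time_s: 1.6
eef_pos: [0.4649, 0.0646, 0.3114]
eef_rot: [0.245, 0.604, 0.754, 0.082]
wrist_force: [0.3, 0.6, 0.1]
opening: 1.001
grasp_force: 0.0
[ 0.01 -0.45  2.09 -0.21  1.02 -0.15] [0.29 0.56 0.09] [-4.67 -1.29  8.66] [-0.  -0.  -0.1]
```

```bash
python3 -m handwheel '[[[1,-2,-0.6,3,0,0,0],[1,-4,-1.2,6,0,0,0],[1,-4.67,-1.29,8.66,0,0,0],[1,-4.67,-1.29,10.66,0,0,0],[1,-4.67,-1.29,13.66,0,0,0],[1,-4.67,-1.29,13.66,0,0,0],[1,-4.67,-1.29,13.66,0,0,0]]]'
python3 - <<'E'
from h import *; from bench import status,camera
o=status.get_obs();print(o["wrist_force"].round(2),*rows(*target(33,.05),o))
ims=[]
for n,(x,y) in(("top",(305,160)),("scene",(235,170))):
    c=camera(n);i=c["frame"][y:y+100,x:x+80];ims.append(cv2.resize(i,(400,500),interpolation=cv2.INTER_CUBIC))
o=np.clip(255*(np.hstack(ims)/255.)**.5,0,255).astype('u1');cv2.imwrite("pics/c1.png",o)
E
```

```text
time_s: 2.48
eef_pos: [0.5253, -0.0048, 0.2015]
eef_rot: [0.246, 0.602, 0.755, 0.083]
wrist_force: [0.9, 0.4, 0.0]
opening: 1.001
grasp_force: 0.0
[0.89 0.41 0.02] [-0.15 -0.15  0.11] [ 0.1 -0.1  0.1]
```

View pics/c1.png

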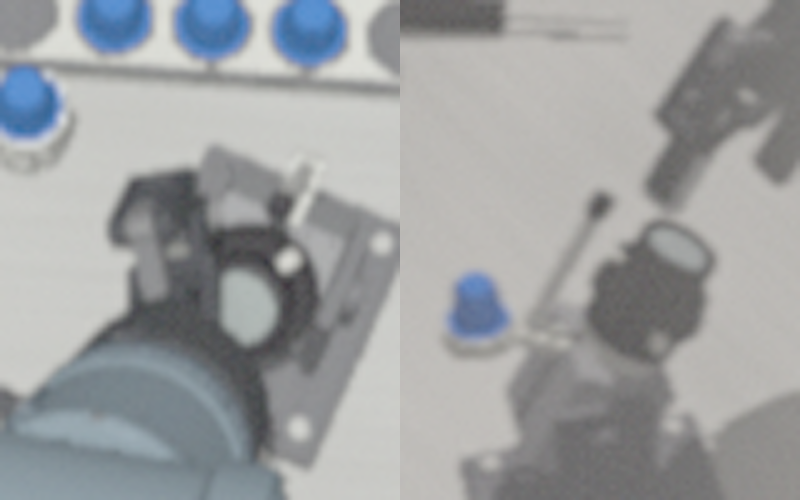

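```bash
python3 -m handwheel '[[[1,-0.15,-0.15,1.1,0,0,0],[1,-0.15,-0.15,2.6,0,0,0],[1,-0.15,-0.15,3.6,0,0,0],[1,-0.15,-0.15,4.6,0,0,0],[1,-0.15,-0.15,5.3,0,0,0],[0.6,-0.15,-0.15,5.5,0,0,0],[0.45,-0.15,-0.15,5.5,0,0,0],[0.45,-0.15,-0.15,5.5,0,0,0]]]'
python3 - <<'E'
from h import *; from bench import status,camera
o=status.get_obs();print(o["wrist_force"].round(2),*rows(*target(33,-.0055),o))
ims=[]
for n,(x,y) in(("top",(305,160)),("scene",(245,190))):
    c=camera(n);i=c["frame"][y:y+(100 if n=="top" else 75),x:x+(80 if n=="top" else 60)];ims.append(cv2.resize(i,(400,500),interpolation=cv2.INTER_CUBIC))
o=np.clip(255*(np.hstack(ims)/255.)**.5,0,255).astype('u1');cv2.imwrite("pics/c2.png",o)
E
```

```text
time_s: 3.58
eef_pos: [0.5501, -0.0178, 0.1531]
eef_rot: [0.246, 0.603, 0.754, 0.082]
wrist_force: [-0.4, -0.5, -0.3]
opening: 0.725
grasp_force: 0.0
[-0.38 -0.5  -0.27] [0.15 0.06 0.09] [ 0.1 -0.  -0.1]
```

View pics/c2.png

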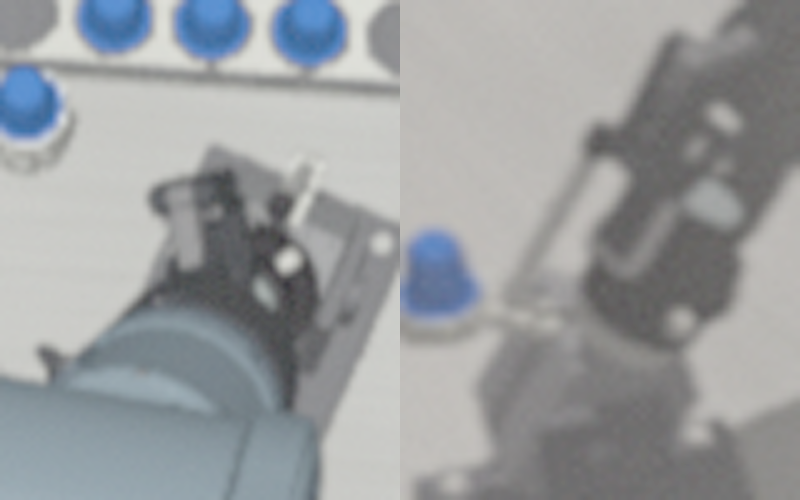

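```bash
python3 -m handwheel '[[[0.4,0.15,0.05,0.05,0,0,0],[0.34,0.15,0.05,0.05,0,0,0],[0.31,0.15,0.05,0.05,0,0,0],[0.31,0.15,0.05,0.05,0,0,0]]]'; python3 -m handwheel '[[[0.29,0,0,0,0,0,0],[0.29,0,0,0,0,0,0]]]';  python3 - <<'E'
from h import *; from bench import status
o=status.get_obs();r=R.from_quat(np.roll(o["eef_rot"],-1));print(r.inv().apply(o["wrist_force"]).round(1),*rows(*target(33,-.0055),o),o["opening"],o["grasp_force"])
E
```

```text
time_s: 4.18
eef_pos: [0.5504, -0.0164, 0.1522]
eef_rot: [0.246, 0.603, 0.754, 0.082]
wrist_force: [0.4, 0.2, -0.2]
opening: 0.653
grasp_force: 0.0
time_s: 4.42
eef_pos: [0.5502, -0.0164, 0.152]
eef_rot: [0.245, 0.603, 0.754, 0.082]
wrist_force: [-0.9, -0.1, -0.3]
opening: 0.646
grasp_force: 0.5
[ 0.1 -0.9 -0.1] [-0.01  0.06  0.  ] [ 0.  -0.  -0.1] 0.6461682886700132 0.48320475965738297
```

```bash
cat > st.py <<'E'
from h import *; from bench import status
o=status.get_obs();r=R.from_quat(np.roll(o["eef_rot"],-1));print("Ftool",r.inv().apply(o["wrist_force"]).round(1),"Ttool",r.inv().apply(o["torque"]).round(2),o["opening"].round(4),round(o["grasp_force"],1))
E
python3 -m handwheel '[[[0.28,0,0,0,0,0,0],[0.28,0,0,0,0,0,0]]]' >/dev/null;  python3 st.py; python3 -m handwheel '[[[0.27,0,0,0,0,0,0],[0.27,0,0,0,0,0,0]]]' >/dev/null;  python3 st.py
```

```text
Traceback (most recent call last):
  File "st.py", line 2, in <module>
    o=status.get_obs();r=R.from_quat(np.roll(o["eef_rot"],-1));print("Ftool",r.inv().apply(o["wrist_force"]).round(1),"Ttool",r.inv().apply(o["torque"]).round(2),o["opening"].round(4),round(o["grasp_force"],1))
                                                                                                                                                                  ^^^^^^^^^^^^^^^^^^
AttributeError: 'float' object has no attribute 'round'
Traceback (most recent call last):
  File "st.py", line 2, in <module>
    o=status.get_obs();r=R.from_quat(np.roll(o["eef_rot"],-1));print("Ftool",r.inv().apply(o["wrist_force"]).round(1),"Ttool",r.inv().apply(o["torque"]).round(2),o["opening"].round(4),round(o["grasp_force"],1))
                                                                                                                                                                  ^^^^^^^^^^^^^^^^^^
AttributeError: 'float' object has no attribute 'round'
```

```bash
sed -i 's/o\["opening"\].round(4)/round(o["opening"],4)/' st.py; python3 st.py
```

```text
Ftool [-0.  -3.4 -2.2] Ttool [0.88 0.04 0.05] 0.6314 1.8
```

```bash
python3 -m handwheel '[[[0.27,0,-0.05,0,0,0,0],[0.27,0,-0.05,0,0,0,0]]]' >/dev/null;  python3 st.py; python3 -m handwheel '[[[0.26,0,0,0,0,0,0],[0.26,0,0,0,0,0,0]]]' >/dev/null;  python3 st.py
```

```text
Ftool [ 0.6 -3.2 -1.2] Ttool [ 0.63  0.22 -0.04] 0.6331 1.3
Ftool [-0.1 -3.7 -1.7] Ttool [0.85 0.15 0.  ] 0.6302 1.8
```

```bash
python3 -m handwheel '[[[0.26,0,-0.1,0,0,0,0],[0.26,0,-0.1,0,0,0,0]]]' >/dev/null;  python3 st.py; python3 -m handwheel '[[[0.24,0,0,0,0,0,0],[0.24,0,0,0,0,0,0]]]' |grep pos;  python3 st.py
```

```text
Ftool [ 1.6 -0.3  1.4] Ttool [0.19 0.43 0.06] 0.6332 1.6
eef_pos: [0.5496, -0.0166, 0.152]
Ftool [ 1.9  0.8 -0.9] Ttool [0.1  0.51 0.09] 0.6232 12.1
```

```bash
python3 -m handwheel '[[[0.235,0,0,0,0,0,0],[0.235,0,0,0,0,0,0]]]' >/dev/null;  python3 st.py; python3 -m handwheel '[[[0.23,0,0,0,0,0,0],[0.23,0,0,0,0,0,0]]]' |grep pos;  python3 st.py
```

```text
Ftool [ 3.4  1.6 -3. ] Ttool [-0.07  0.61  0.  ] 0.6222 15.2
eef_pos: [0.5495, -0.0167, 0.1521]
Ftool [ 3.5  2.3 -4.4] Ttool [-0.2   0.69  0.06] 0.6188 18.4
```

```bash
python3 -m handwheel '[[[0.23,0,0,0,0,0,-2],[0.23,0,0,0,0,0,-4],[0.23,0,0,0,0,0,-6],[0.23,0,0,0,0,0,-8],[0.23,0,0,0,0,0,-10]]]' |grep pos;  python3 st.py; python3 -m handwheel '[[[0.23,0,0,0,0,0,-3],[0.23,0,0,0,0,0,-6],[0.23,0,0,0,0,0,-9],[0.23,0,0,0,0,0,-12],[0.23,0,0,0,0,0,-15]]]' |grep pos;  python3 st.py
```

```text
eef_pos: [0.5495, -0.0167, 0.152]
Ftool [ 3.4  3.6 -6.1] Ttool [-0.36  0.72  0.28] 0.6145 18.4
eef_pos: [0.5495, -0.0167, 0.152]
Ftool [ 2.3  4.  -6.1] Ttool [-0.53  0.56  0.24] 0.6193 18.4
```

```bash
python3 -m handwheel '[[[0.23,0,0.05,0,0,0,-3],[0.23,0,0.05,0,0,0,-6],[0.23,0,0.05,0,0,0,-9],[0.23,0,0.05,0,0,0,-12],[0.23,0,0.05,0,0,0,-15]]]' |grep pos;  python3 st.py;  python3 - <<'E'
from h import *; from bench import camera
ims=[]
for n,(x,y) in(("top",(325,185)),("scene",(255,200))):
    c=camera(n);i=c["frame"][y:y+60,x:x+60];ims.append(cv2.resize(i,(400,400),interpolation=cv2.INTER_CUBIC))
o=np.clip(255*(np.hstack(ims)/255.)**.5,0,255).astype('u1');cv2.imwrite("pics/c3.png",o)
E
```

```text
eef_pos: [0.5496, -0.0166, 0.152]
Ftool [ 1.8  2.1 -7.9] Ttool [-0.33  0.44  0.24] 0.6184 18.5
```

View pics/c3.png

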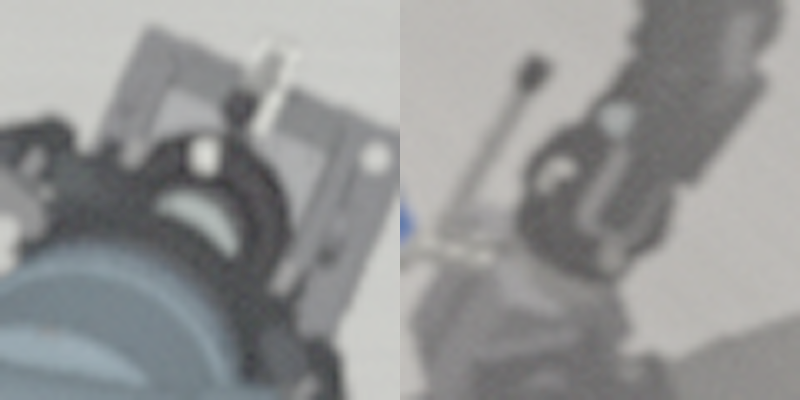

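```bash
python3 -m handwheel '[[[0.23,0,0.03,-0.05,0,0,-3],[0.23,0,0.03,-0.05,0,0,-6],[0.23,0,0.03,-0.05,0,0,-9],[0.23,0,0.03,-0.05,0,0,-12],[0.23,0,0.03,-0.05,0,0,-15]]]' |grep pos;  python3 st.py; python3 -m handwheel '[[[0.23,0,0,0,0,0,-3],[0.23,0,0,0,0,0,-6],[0.23,0,0,0,0,0,-9],[0.23,0,0,0,0,0,-12],[0.23,0,0,0,0,0,-15]]]' |grep pos;  python3 st.py
```

```text
eef_pos: [0.5495, -0.0166, 0.1521]
Ftool [-1.6  1.  -1.3] Ttool [-0.37  0.08  0.3 ] 0.6158 18.5
eef_pos: [0.5495, -0.0165, 0.1521]
Ftool [-1.2  1.4 -0.7] Ttool [-0.37 -0.    0.21] 0.6195 18.6
```

```bash
python3 -m handwheel '[[[0.23,0,0.03,0,0,0,-3],[0.23,0,0.03,0,0,0,-6],[0.23,0,0.03,0,0,0,-9],[0.23,0,0.03,0,0,0,-12],[0.23,0,0.03,0,0,0,-15]]]' |grep pos;  python3 st.py; python3 -m handwheel '[[[0.23,0,0,0,0,0,-3],[0.23,0,0,0,0,0,-6],[0.23,0,0,0,0,0,-9],[0.23,0,0,0,0,0,-12],[0.23,0,0,0,0,0,-15],[0.23,0,0,0,0,0,-17],[0.23,0,0,0,0,0,-17]]]' |grep pos;  python3 st.py;  python3 - <<'E'
from h import *; from bench import camera
ims=[]
for n,(x,y) in(("top",(325,185)),("scene",(255,200))):
    c=camera(n);np.savez(f"{n}1.npz",f=c["frame"]);i=c["frame"][y:y+60,x:x+60];ims.append(cv2.resize(i,(400,400),interpolation=cv2.INTER_CUBIC))
o=np.clip(255*(np.hstack(ims)/255.)**.5,0,255).astype('u1');cv2.imwrite("pics/c4.png",o)
E
```

```text
eef_pos: [0.5495, -0.0165, 0.152]
Ftool [-0.5 -0.5 -0.7] Ttool [-0.18 -0.04  0.28] 0.6178 18.6
eef_pos: [0.5495, -0.0164, 0.1521]
Ftool [-0.5 -2.3  1.6] Ttool [0.24 0.18 0.01] 0.6188 18.5
```

View pics/c4.png

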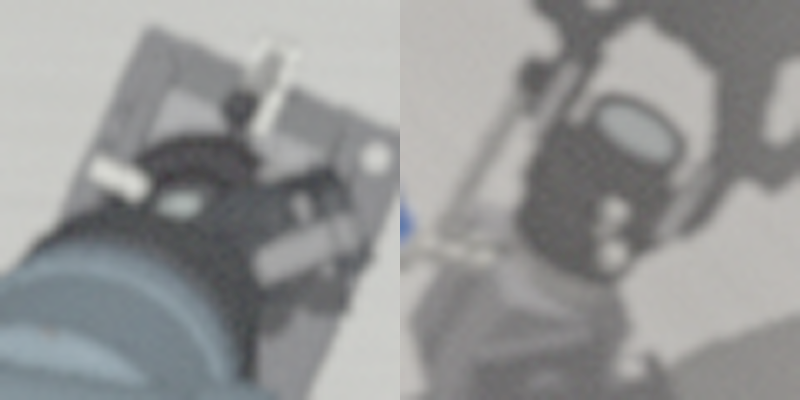

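```bash
cat > fit.py <<'E'
# fit angle of pointer and tab by rendering bright patches (supersampled) against the picture
from h import *
import sys
def quad(r0,r1,z,hw,a,face):
    e=-np.sin(a)*U+np.cos(a)*V
    if face: return [ringpt(r0,a,z)+e*hw,ringpt(r1,a,z)+e*hw,ringpt(r1,a,z)-e*hw,ringpt(r0,a,z)-e*hw]
    return [ringpt(r0,a,z)+e*hw,ringpt(r0,a,r1)+e*hw,ringpt(r0,a,r1)-e*hw,ringpt(r0,a,z)-e*hw]
p=np.load("p.npy");s=p[:3]
def cent(n,qs,o):
    m=np.zeros((900,900));d=np.array([320,180]) if n=="top" else np.array([250,195])
    for q in qs:
        cv2.fillPoly(m,[np.round((proj(n,world(s,np.array(q)))+o-d)*12).astype(np.int32)],1)
    y,x=np.nonzero(m);return np.array([x.mean(),y.mean()])/12+d
for n,o in(("top",p[6:8]),("scene",p[8:10])):
    print(n)
    for a in range(70,111,5):
        A=np.radians(a)
        print(a,"ptr",cent(n,[quad(.021,.027,.005,.003,A,1),quad(.027,.005,-.005,.003,A,0)],o).round(2),"tab",cent(n,[quad(.030,.038,-.0055,.003,A,1),quad(.038,-.0055,-.0115,.003,A,0)],o).round(2))
    f=np.load(f"{n}1.npz")["f"].max(2);d=(337,206) if n=="top" else (341-255+255-57,225)
    x,y,w,h=(337,206,16,12) if n=="top" else (282,226,12,16)
    print(f[y:y+h,x:x+w])
E
python3 fit.py
```

```text
top
70 ptr [345.6  211.04] tab [342.95 206.85]
75 ptr [344.96 211.84] tab [342.1  207.87]
80 ptr [344.43 212.61] tab [341.33 208.97]
85 ptr [343.95 213.39] tab [340.66 210.14]
90 ptr [343.53 214.25] tab [340.09 211.31]
95 ptr [343.22 215.13] tab [339.63 212.59]
100 ptr [342.97 216.06] tab [339.29 213.88]
105 ptr [342.78 216.97] tab [339.06 215.22]
110 ptr [342.71 217.93] tab [338.94 216.55]
[[150 123  88  73  71  75  82  84  75  61  64  55  39  32  28  25]
 [142 106  87  79  72  77  83  81  65  47  39  31  26  26  25  27]
 [124  99 113 111  95  86  82  71  47  31  26  26  29  31  26  30]
 [107 110 150 157 139 117  95  75  44  29  30  33  30  32  30  28]
 [ 98 124 167 180 174 158 136 121  86  49  31  31  25  26  25  25]
 [ 91 117 151 168 178 178 170 166 138  93  48  27  23  18  22  22]
 [ 85  91 107 126 146 157 167 179 169 125  65  27  23  28  29  34]
 [ 86  85  78  74  85 101 126 158 157 118  60  29  38  42  48  51]
 [ 84  81  70  50  41  45  70 109 111  77  39  37  55  74  90  96]
 [ 77  70  57  42  31  25  32  53  54  37  31  45  78  99 117 123]
 [ 57  48  39  33  30  28  29  31  3
[... 611 characters left out ...]
 40  44  44  43  43  41  37  45  40]
 [ 42  45  46  51  63  65  47  42  41  42  43  40]
 [ 41  37  50  67  95 103  83  55  42  38  40  44]
 [ 39  37  52  76 111 125 105  68  45  43  41  45]
 [ 39  40  51  74 102 110  93  63  44  45  44  50]
 [ 42  45  56  78  89  87  67  51  42  45  48  59]
 [ 41  48  68  81  83  70  49  40  40  41  48  67]
 [ 40  45  59  74  75  65  52  41  39  43  49  68]
 [ 40  39  54  76  95  92  75  52  40  41  48  67]
 [ 37  40  59  90 120 125 101  61  46  51  72  91]
 [ 39  41  61  90 118 129 106  71  68  91 110 125]
 [ 38  43  55  81  99 104  92  81 100 121 131 136]
 [ 40  41  48  63  75  77  74  94 119 136 139 138]
 [ 46  40  42  44  52  63  86 113 131 138 137 136]]
```

```bash
python3 -m handwheel '[[[0.23,0,0,0,0,0,-2],[0.23,0,-0.03,0,0,0,-4],[0.23,0,-0.03,0,0,0,-6],[0.23,0,-0.03,0,0,0,-6]]]' |grep pos;  python3 st.py
cat > fit2.py <<'E'
from h import *
from bench import camera
from scipy.optimize import nnls
p=np.load("p.npy");s=p[:3]
def quad(a,pts):
    e=-np.sin(a)*U+np.cos(a)*V
    return np.array([ringpt(r,a,z)+e*h for r,z,h in pts])
h=.003
def patch(n,a,kind,o,w):
    P={"f":[(.021,.005,h),(.027,.005,h),(.027,.005,-h),(.021,.005,-h)],"r":[(.0271,.005,h),(.0271,-.005,h),(.0271,-.005,-h),(.0271,.005,-h)],
       "t":[(.030,-.0055,h),(.038,-.0055,h),(.038,-.0055,-h),(.030,-.0055,-h)],"s":[(.038,-.0055,h),(.038,-.0115,h),(.038,-.0115,-h),(.038,-.0055,-h)]}[kind]
    x,y,W,H=w;k=10;m=np.zeros((H*k,W*k),np.float32)
    cv2.fillPoly(m,[np.round((proj(n,world(s,quad(a,P)))+o-[x,y]+.5)*k).astype(np.int32)],1)
    m=cv2.GaussianBlur(m,(0,0),k*.9);return cv2.resize(m,(W,H),interpolation=cv2.INTER_AREA)
def fit(n,img,w,mask=None):
    x,y,W,H=w;I=img[y:y+H,x:x+W].astype(float).mean(2);mk=np.ones_like(I,bool) if mask is None else mask
    def model(v):
        pa,ta,dx,dy=v;o=np.array([dx,dy])
        return np.array([patch(n,np.radians(a),k,o,w)[mk] for a,k in((pa,"f"),(pa,"r"),(ta,"t"),(ta,"s"))]+[np.ones(mk.sum())]).T
    def cost(v):
        return nnls(model(v),I[mk])[1]**2/mk.sum()+((np.r_[v[2:]]-o0)**2).sum()*20
    o0=p[6:8] if n=="top" else p[8:10]
    from scipy.optimize import minimize
    r=minimize(cost,[85,87,*o0],method="Nelder-Mead",options=dict(initial_simplex=np.array([[85,87,*o0],[75,87,*o0],[85,80,*o0],[85,87,o0[0]+.5,o0[1]],[85,87,o0[0],o0[1]+.5]]),xatol=.05,fatol=.01))
    return r.x.round(2),round(r.fun,1),nnls(model(r.x),I[mk])[0].round(0)
def windows(n):
    if n=="scene":
        w=(281,226,10,16);m=np.ones((16,10),bool);m[11:,8:]=0;m[12:,7:]=0;m[14:,5:]=0;return w,m
    w=(338,207,12,10);m=np.ones((10,12),bool);m[:2,:8]=0;m[:,:1]=0;m[6:,10:]=0;return w,m
if __name__=="__main__":
    for n in("scene","top"):
        w,m=windows(n)
        print(n,"before",fit(n,np.load(f"{n}1.npz")["f"],w,m));f=[camera(n)["frame"] for _ in range(4)]
        print(n,"now",fit(n,np.mean(f,0),w,m))
E
python3 fit2.py
```

```text
eef_pos: [0.5495, -0.0164, 0.1521]
Ftool [ 1.5 -4.2  4.1] Ttool [0.5  0.45 0.08] 0.6213 18.3
scene before (array([77.3 , 84.44,  0.84, -0.22]), np.float64(22.0), array([170.,  51., 152.,  72.,  41.]))
scene now (array([83.36, 84.01,  0.9 , -0.18]), np.float64(16.8), array([156.,  53., 151.,  67.,  41.]))
top before (array([7.915e+01, 8.690e+01, 6.300e-01, 2.000e-02]), np.float64(143.0), array([165., 808., 193., 357.,  35.]))
top now (array([85.  , 86.12,  0.44,  0.11]), np.float64(151.9), array([146., 682., 197., 304.,  35.]))
```

```bash
python3 -m handwheel '[[[0.23,0,-0.05,0,0,0,-0.5],[0.23,0,-0.05,0,0,0,-1],[0.23,0,-0.05,0,0,0,-1.2],[0.23,0,-0.05,0,0,0,-1.2]]]' |grep pos;  python3 st.py; python3 fit2.py | grep now
```

```text
eef_pos: [0.5495, -0.0164, 0.1521]
Ftool [ 0.4 -2.1  3.3] Ttool [0.12 0.38 0.16] 0.618 18.3
scene now (array([84.36, 83.82,  0.94, -0.24]), np.float64(19.3), array([169.,  48., 149.,  70.,  41.]))
top now (array([85.37, 86.03,  0.44,  0.13]), np.float64(153.1), array([137., 733., 196., 309.,  35.]))
```

```bash
python3 -m handwheel '[[[0.3,0,0,0,0,0,0],[0.4,0,0,0,0,0,0],[0.7,0,0,0,0,0,0],[0.9,0,0,0,0,0,0],[0.9,0,0,0,0,0,0],[0.9,0,0,-1,0,0,0],[0.9,0,0,-3,0,0,0],[0.9,0,0,-6,0,0,0],[0.9,0,0,-10,0,0,0],[0.9,0,0,-14,0,0,0]]]';  python3 -m handwheel '[[[0.9,0,0,-3,0,0,0],[0.9,0,0,-6,0,0,0],[0.9,0,0,-6,0,0,0],[0.9,0,0,-6,0,0,0]]]';python3 st.py; python3 fit2.py | grep now
python3 - <<'E'
from h import *; from bench import camera
ims=[]
for n,(x,y) in(("top",(325,185)),("scene",(255,200))):
    i=camera(n)["frame"][y:y+60,x:x+60];ims.append(cv2.resize(i,(400,400),interpolation=cv2.INTER_CUBIC))
o=np.clip(255*(np.hstack(ims)/255.)**.5,0,255).astype('u1');cv2.imwrite("pics/c5.png",o)
E
```

```text
time_s: 14.3
eef_pos: [0.483, 0.008, 0.2751]
eef_rot: [0.21, -0.265, 0.929, -0.153]
wrist_force: [0.2, 0.5, -0.2]
opening: 0.95
grasp_force: 0.0
time_s: 14.8
eef_pos: [0.4555, 0.018, 0.3249]
eef_rot: [0.209, -0.266, 0.929, -0.153]
wrist_force: [-0.4, -0.0, -0.7]
opening: 0.952
grasp_force: 0.0
Ftool [0.5 0.4 0.4] Ttool [-0.19  0.15  0.01] 0.9523 0.0
scene now (array([83.92, 83.48,  0.98, -0.21]), np.float64(17.6), array([156.,  44., 139.,  66.,  43.]))
top now (array([86.12, 86.09,  0.44,  0.12]), np.float64(176.2), array([146., 670., 190., 296.,  38.]))
```

View pics/c5.png

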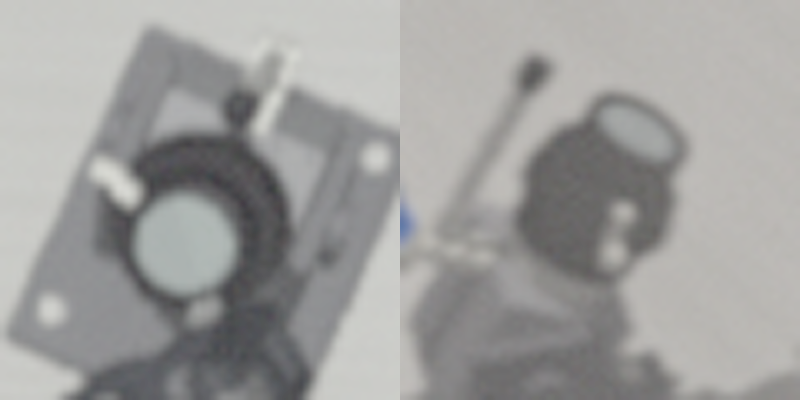

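The pointer (scene crop 622,212; top crop 128,188) stands in line with the tab (612,253; 105,172). The fit puts them within 0.5°, and the gripper is clear, so I'm handing in.

```bash
python3 -c "
from bench import ctrl;print(ctrl.hand_in())"
```

```text
the job is handed in; nothing more can be done
None
```

The aperture ring's pointer is in line with the tab to within about 0.5° by the camera fits, after a turn of about 112° at a grip of about 18.5 N; the gripper has let go and drawn clear, and the job was handed in just after 15 s on the robot's clock.

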